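# Find the fullest screw tin by its weight

## Task

Three identical closed screw tins stand on the three pads of a board, and only their weight tells which is the fullest. From left to right as the robot sees them, heft each tin, lifting it clear of the board by a few centimetres for a moment and standing it back upright on its own pad before you take up the next (the last may stay in the hand if it proves the heaviest). Then hold the heaviest one upright, about 15 cm or more above the table, and finish while still holding it still, with the other two standing on their pads and everything else left where it lay.

Things in the scene. Friction and masses are not known exactly. Their poses are not given: they have to be found in the camera images.
- board: plywood board fixed to the table, 110 (x) x 300 (y) x 12 mm high, with three flush round black pads, 76 mm across, in a row 100 mm apart along its y axis; origin at the centre of its underside, x roughly away from the robot, y to the robot's left
- pad_left (a point): centre of the left pad, on the board's upper face (12 mm above the table)
- pad_middle (a point): centre of the middle pad, on the board's upper face (12 mm above the table)
- pad_right (a point): centre of the right pad, on the board's upper face (12 mm above the table)
- tin_left: round white screw tin with a red lid that is fixed shut, 67 mm across the lid (body below it 64 mm), 32 mm high, looks the same as the other two; a rigid load inside cannot be seen; origin at the centre of its underside, z up. Starts on the left pad of the board. The three tins weigh between 0.15 and 0.75 kg each, load included, and the heaviest is at least 0.2 kg heavier than the next; any of them may be it
- tin_middle: round white screw tin with a red lid that is fixed shut, 67 mm across the lid (body below it 64 mm), 32 mm high, looks the same as the other two; a rigid load inside cannot be seen; origin at the centre of its underside, z up. Starts on the middle pad of the board. The three tins weigh between 0.15 and 0.75 kg each, load included, and the heaviest is at least 0.2 kg heavier than the next; any of them may be it
- tin_right: round white screw tin with a red lid that is fixed shut, 67 mm across the lid (body below it 64 mm), 32 mm high, looks the same as the other two; a rigid load inside cannot be seen; origin at the centre of its underside, z up. Starts on the right pad of the board. The three tins weigh between 0.15 and 0.75 kg each, load included, and the heaviest is at least 0.2 kg heavier than the next; any of them may be it
- feed_wheel: bystander: black wheel, 45 mm across, 24 mm high, lying flat near the front edge of the board; origin at the centre of its underside
- nail_box: bystander: small black box with clear top, 30x64x18 mm, near the front edge of the board; origin at the centre of its underside
- test_block_1: bystander: small wood block, 28x50x28 mm, behind the board; origin at the centre of its underside
- tape_measure: bystander: yellow tape measure, 36x75x60 mm (60 high), behind the board; origin at the centre of its underside
- crayon: bystander: blue marking crayon, 10x82x11 mm, lying on the table to the right; origin at the centre of its underside
Mind the look-alikes: they are no part of the job. What is shaped like the tin_right but green is not meant. Leave any blue look-alike of the tin_middle alone.

How it is judged (in metres and radians):
On the way, in this order (a step that is already met when the one before it is completed fails the run):
1. the left tin is lifted clear of the board in the fingers (height (world z) of tin_left above 0.034 m and contact force between tin_left and the fingers above 1 N and horizontal distance between tin_middle and pad_middle below 0.025 m and height (world z) of each of tin_middle, tin_right below 0.017 m and angle between each of tin_middle, tin_right's own z axis and vertical below 0.1 rad and horizontal distance between tin_right and pad_right below 0.025 m), for 0.3 s.
2. the left tin is back on its pad and the middle tin is lifted (height (world z) of tin_middle above 0.034 m and contact force between tin_middle and the fingers above 1 N and horizontal distance between tin_left and pad_left below 0.025 m and height (world z) of each of tin_left, tin_right below 0.017 m and angle between each of tin_left, tin_right's own z axis and vertical below 0.1 rad and horizontal distance between tin_right and pad_right below 0.025 m), for 0.3 s.
3. the left and middle tins stand on their pads and the right tin is lifted (height (world z) of tin_right above 0.034 m and contact force between tin_right and the fingers above 1 N and horizontal distance between tin_left and pad_left below 0.025 m and height (world z) of each of tin_left, tin_middle below 0.017 m and angle between each of tin_left, tin_middle's own z axis and vertical below 0.1 rad and horizontal distance between tin_middle and pad_middle below 0.025 m), for 0.3 s.
At the end, for the whole second after the job is handed in: One tin is held still in the fingers, underside over 13 cm above the table, tilted under 0.35 rad; the other two stand upright, untouched, within 25 mm of their pads' centres and each press on the board with under 4.4 N (only the heaviest tin weighs more) (((height (world z) of tin_left above 0.13 m and contact force between tin_left and the fingers above 1 N and angle between tin_left's own z axis and vertical below 0.35 rad and linear speed of tin_left below 0.03 m/s and horizontal distance between tin_middle and pad_middle below 0.025 m and height (world z) of each of tin_middle, tin_right below 0.017 m and angle between each of tin_middle, tin_right's own z axis and vertical below 0.1 rad and contact force between tin_middle and board between 0.8 and 4.4 N and contact force between each of tin_middle, tin_right and the arm below 0.1 N and contact force between each of tin_middle, tin_right and the fingers below 0.1 N and horizontal distance between tin_right and pad_right below 0.025 m and contact force between tin_right and board between 0.8 and 4.4 N) or (height (world z) of tin_middle above 0.13 m and contact force between tin_middle and the fingers above 1 N and angle between tin_middle's own z axis and vertical below 0.35 rad and linear speed of tin_middle below 0.03 m/s and horizontal distance between tin_left and pad_left below 0.025 m and height (world z) of each of tin_left, tin_right below 0.017 m and angle between each of tin_left, tin_right's own z axis and vertical below 0.1 rad and contact force between tin_left and board between 0.8 and 4.4 N and contact force between each of tin_left, tin_right and the arm below 0.1 N and contact force between each of tin_left, tin_right and the fingers below 0.1 N and horizontal distance between tin_right and pad_right below 0.025 m and contact force between tin_right and board between 0.8 and 4.4 N) or (height (world z) of tin_right above 0.13 m and contact force between tin_right and the fingers above 1 N and angle between tin_right's own z axis and vertical below 0.35 rad and linear speed of tin_right below 0.03 m/s and horizontal distance between tin_left and pad_left below 0.025 m and height (world z) of each of tin_left, tin_middle below 0.017 m and angle between each of tin_left, tin_middle's own z axis and vertical below 0.1 rad and contact force between tin_left and board between 0.8 and 4.4 N and contact force between each of tin_left, tin_middle and the arm below 0.1 N and contact force between each of tin_left, tin_middle and the fingers below 0.1 N and horizontal distance between tin_middle and pad_middle below 0.025 m and contact force between tin_middle and board between 0.8 and 4.4 N))); the arm keeps its last pose, push and grip.
It fails at once if a bystander (wheel, nail box, wood block, tape measure or crayon) was pushed more than 30 mm away (distance of any of feed_wheel, nail_box, test_block_1, tape_measure, crayon from where it was at the start of the episode above 0.03 m).
It fails at once if a tin is tipped over (angle between any of tin_left, tin_middle, tin_right's own z axis and vertical above 0.8 rad).
It also fails if it takes over 72 s, if anything falls off the work surface, if the arm or the gripper's body presses on something with over 40 N, if the wrist force passes 120 N, or if a joint passes its speed limit or range.

## Robot

A 7-joint arm with a two-finger parallel gripper is mounted at the origin on a cart in front of the work surface, level with it; the furniture and walls round the work are solid. World frame = base frame: x ahead of the robot, y to its left, z up, the work surface at z = 0. Lengths are in mm, angles in rad, forces in N, time in s.
With the tool pointing down it reaches from about 400 to 875 mm from the base axis. Payload 19.3 kg.
Tool frame: the origin (TCP) lies on the centre line of the jaws, within the pads' length; the fingertips stand 14 mm ahead of it and the grasp point (between the pads) lies 5 mm behind it (arm.finger_overhang is the distance from the TCP to the fingertips, in mm); z points along the fingers, y is the line along which they close (so a half turn about z gives the same grasp; the last joint's range is limited). The gripper opens to 85 mm and grips with 20 to 120 N. Pads are 22 mm wide; open, the fingers measure 114 mm over their backs; the gripper's body (76 mm by 85 mm) begins 54 mm behind the grasp point. The pads swing forward as they close: fully open they stand 13 mm farther back than shut.
Start: joints at [1.188, 0.521, -0.036, 1.599, 0.021, 1.021, -0.113], TCP at [192.299, -594.673, 245.291] pointing down, gripper open.
Joint ranges: [-2.91, 2.91], [-0.3, 2.13], [-1.5, 1.42], [0.17, 2.43], [-1.26, 4.41], [0.16, 1.93], [-2.52, 2.52]. Speed limits (rad/s): [1.89, 1.89, 2.39, 2.39, 3.01, 3.01, 3.01].

## Interface

Orientations are given as a rotation vector (axis times angle).
In Python, from workcell import arm gives the robot as it stands.
- The arm moves only by the tool carry_out, never from a script. Its argument "increments" is one flat list of numbers, 7 for each row, row after row: the shift along the tool's x, y, z each as a share of 100 mm, from -1 to 1, then the turn, a rotation vector about the tool's x, y, z each as a share of 360 degrees, from -1 to 1, then the closure, from -1 (fully open) to 1 (shut), so that 0 is half open. In form: [tx, ty, tz, ax, ay, az, hand, tx, ty, tz, ax, ay, az, hand, ...]. A call has 1 to 20 rows; each row is the pose to reach, as a shift and turn from the pose commanded when the call began, along the tool's axes at that moment, turning the shorter way round; what a row does not reach only later rows make up. A row lasts 1/8 s, in which the tool goes at most 62.5 mm and 10.7 degrees, less where a joint would pass 70% of its speed; a pose out of reach is approached as far as the arm can. A call with a number of a shift or a turn outside -1 to 1 is refused whole. A call with a gripper value outside its range is refused whole. The fingers move at their own pace and stop on an object; "grip_force" is the grip in N (left out, the last holds). Time passes only in rows, so rows that repeat a pose let the fingers close. It gives the time, the measured TCP pose, the force, the opening and the grip force at its end, in the units of the state.
- arm.read_state(): the state, without advancing time (a new reading comes with each control period).
- arm.camera(name): name is "side" or "top"; returns a dict with "pixels" (480x640x3 uint8, red, green, blue), "fx", "fy", "cx", "cy" (pixels), "k1" (the pictures are not rectified: a ray, as slopes to the right and down, at radius r is drawn at 1 + k1 r^2 times it, then the intrinsics apply), "world_from_camera" (4x4, takes a point from camera to world coordinates). Camera axes: x right, y down, z forward; pixel columns grow to the right and rows downward; lengths in mm; the calibration is good to about 2 mm. A picture is of the moment at which its call begins. There is no depth.
- arm.job_done(): hands the job in; it is judged then, once.
Trained networks look in a picture, given as the dict that the camera call returned (one of the last four; its "shot" number tells which), for a name from the list of things; names that differ only in an ending like _2 or _b are one class to them, and where a whole thing is asked for, a point or a joint stands for the part that bears it (a point fixed in the world has none). Each returns a list of dicts, best first, with "score" (0 to 1); they miss things now and then, are a little off and sometimes report something else, mostly with a low value. They report only what shows in the picture. A call takes as long as a camera call. They do not tell look-alikes from the thing itself.
- arm.look_for(target, picture): "xy" ([column, row] in pixels, amid what is visible of it).
- arm.outline_of(target, picture): "pixels" (480x640 bool, what is visible of it) and "xy" ([column, row] in pixels, amid what is visible of it).
- arm.place_of(target, picture): "xy" ([column, row] in pixels: a listed point, or the origin of a listed thing).
The state is a dict: "t": time; "qpos": joint angles; "dq": joint speeds; "joint_torque": joint torques, N m; "tool_pos": TCP position; "orientation": TCP orientation; "contact_force": force on the tool from outside, world axes, zero at the start; "ft_torque": the same for the moment, N m; "gripper_width": finger opening in mm; "gripper_force": force on a finger pad.
Only numpy, scipy, OpenCV 4.12 (cv2) and the standard library are available. Lean on these libraries where they do the work, as an engineer would, in place of code of your own. Each camera call takes 0.05 s, during which the arm holds its last target. There are 200 camera calls.

## Working session

There is one attempt and no reset: what is moved stays moved. The work goes in short steps, Python scripts to look and compute and a tool call to move; the robot and the scene stay as the last step left them, time stands still between calls to the robot, and variables do not carry over. Pictures are saved under pics/ and viewed, at most 10 in all, crops included, and the job is handed in when it is done.

Besides the shell and the picture viewer there is one more tool, called after ">>>" by a JSON object that holds its "name" and its "arguments", one argument or row to a line. carry_out: Moves the arm, as the interface text tells. Shift numbers are shares of 100 mm and turn numbers shares of 360 degrees, none past 1 either way. Its arguments: {"type":"object","properties":{"increments":{"type":"array"},"grip_force":{"type":"number"}},"required":["increments"]}

```bash
mkdir -p pics; cat > h.py <<'E'
import numpy as np, cv2
from workcell import arm
from scipy.spatial.transform import Rotation as R
def ray(p,xy):
    d=np.array([(xy[0]-p['cx'])/p['fx'],(xy[1]-p['cy'])/p['fy']]); u=d.copy()
    for _ in range(20): u=d/(1+p['k1']*(u@u))
    T=np.array(p['world_from_camera']); v=T[:3,:3]@np.array([u[0],u[1],1]); return T[:3,3],v/np.linalg.norm(v)
def at_z(p,xy,z):
    o,v=ray(p,xy); return o+v*(z-o[2])/v[2]
def tri(a,b):
    A=np.zeros((3,3));B=np.zeros(3)
    for o,v in (a,b):
        M=np.eye(3)-np.outer(v,v);A+=M;B+=M@o
    x=np.linalg.solve(A,B); return x,[np.linalg.norm((np.eye(3)-np.outer(v,v))@(x-o)) for o,v in (a,b)]
E
python3 - <<'E'
from h import *
np.set_printoptions(precision=1,suppress=True)
P={n:arm.camera(n) for n in('top','side')}
for n,p in P.items():
    cv2.imwrite(f'pics/{n}0.png',p['pixels'][:,:,::-1]); print(n,np.array(p['world_from_camera'])[:3,3])
    for t in ['tin_left','tin_middle','tin_right','pad_left','pad_middle','pad_right']:
        print(t,[(np.round(d['xy'],1),round(d['score'],2),at_z(p,d['xy'],12)) for d in arm.place_of(t,p)][:6])
s=arm.read_state();print(s['tool_pos'],R.from_rotvec(s['orientation']).as_matrix(),s['contact_force'],s['gripper_width'],s['t'])
E
```

```text
top [ 483.1  -24.  1047.9]
tin_left [(array([175.8, 258.9]), 0.9, array([541. , 216.5,  12. ])), (array([280.4, 203.4]), 0.64, array([652.3,  23.9,  12. ]))]
tin_middle [(array([227.7, 264.9]), 0.84, array([532.9, 118.2,  12. ])), (array([411.1, 291.8]), 0.77, array([ 492.7, -227.6,   12. ]))]
tin_right [(array([334.9, 208.7]), 0.69, array([645.7, -79.5,  12. ])), (array([226.8, 264.7]), 0.68, array([533.2, 119.9,  12. ])), (array([281.5, 269.1]), 0.67, array([528.3,  17.3,  12. ]))]
pad_left [(array([176.4, 258.1]), 0.9, array([542.5, 215.4,  12. ])), (array([220.9, 211.6]), 0.62, array([633.1, 135.6,  12. ]))]
pad_middle [(array([225.7, 270.8]), 0.85, array([521.8, 121.5,  12. ]))]
pad_right [(array([284.2, 271.2]), 0.96, array([524.5,  12.2,  12. ])), (array([283. , 271.9]), 0.16, array([523.1,  14.4,  12. ]))]
side [304.3 821.2 440.5]
tin_left [(array([279.5, 316.3]), 0.78, array([546.3, 224.7,  12. ]))]
tin_middle [(array([364. , 227.4]), 0.98, array([ 491.5, -196.5,   12. ])), (array([306.7, 285.6]), 0.75, array([535.3, 114. ,  12. ]))]
tin_right [(array([286.2, 244.5]), 0.78, array([635.1, -44. ,  12. ])), (array([281.1, 313.6]), 0.7, array([546.7, 216.4,  12. ]))]
pad_left [(array([287.3, 315.2]), 0.85, array([535.2, 217.6,  12. ])), (array([351. , 318.5]), 0.71, array([432.3, 193.7,  12. ]))]
pad_middle [(array([310.9, 288.5]), 0.71, array([524.7, 121.7,  12. ])), (array([255. , 287.6]), 0.56, array([623.2, 151.3,  12. ]))]
pad_right [(array([330. , 265.6]), 0.9, array([515.9,  22.7,  12. ])), (array([267.5, 264.4]), 0.57, array([637.3,  58. ,  12. ]))]
[ 192.3 -594.7  245.3] [[ 1.   0.3 -0. ]
 [ 0.3 -1.   0. ]
 [ 0.  -0.  -1. ]] [-0.  -0.5  0.3] 85.26481242445102 0.7
```

View pics/top0.png

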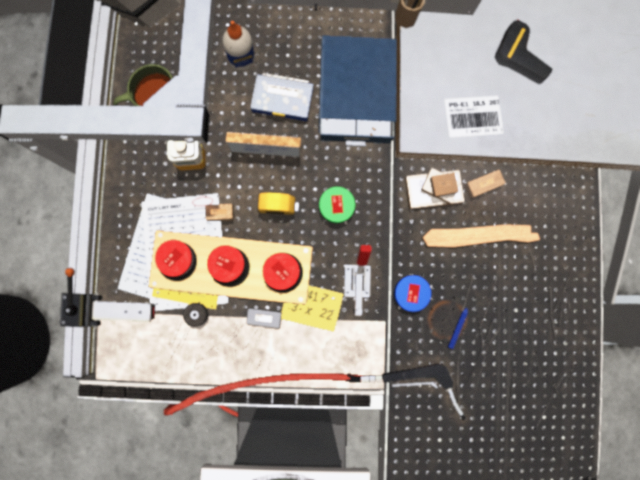

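View pics/side0.png

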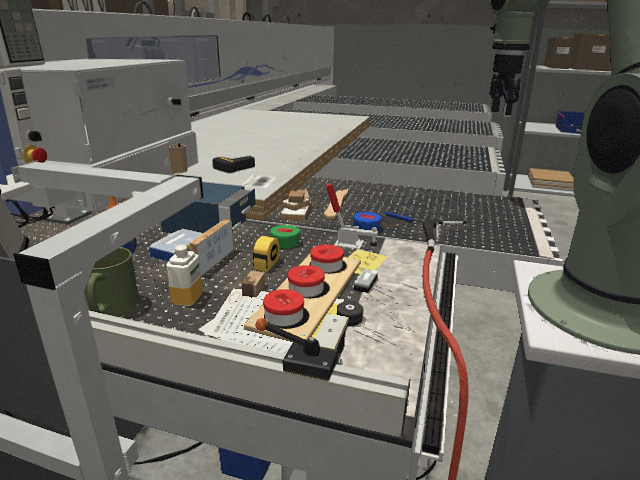

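The top view shows the red-lided tins on the board at about (175,259), (227,265) and (281,271). The green look-alike is at (337,205) and the blue one at (413,294). Only the red three standing on the board's pads fit the description. In the side view they are at (284,305), (307,280) and (327,258). Next I'll measure the lids and confirm in one crop.

```bash
python3 - <<'E'
from h import *
np.set_printoptions(precision=1,suppress=True)
C={};P={}
box={'top':(150,235,305,295),'side':(255,238,350,335)}
for n in('top','side'):
    p=P[n]=arm.camera(n); h=cv2.cvtColor(p['pixels'],cv2.COLOR_RGB2HSV)
    m=(((h[...,0]<8)|(h[...,0]>172))&(h[...,1]>150)&(h[...,2]>70)).astype(np.uint8)
    b=box[n]; k=np.zeros_like(m); k[b[1]:b[3],b[0]:b[2]]=m[b[1]:b[3],b[0]:b[2]]
    c,_=cv2.findContours(k,cv2.RETR_EXTERNAL,cv2.CHAIN_APPROX_NONE)
    c=sorted([x for x in c if cv2.contourArea(x)>150],key=lambda x:x[:,0,0].mean())
    e=[cv2.fitEllipse(cv2.convexHull(x)) for x in c]; C[n]=[x[0] for x in e]; print(n,e)
for i in range(len(C['top'])):
    print(i,tri(ray(P['top'],C['top'][i]),ray(P['side'],C['side'][i])),at_z(P['top'],C['top'][i],42)[:2],at_z(P['side'],C['side'][i],40)[:2])
p=P['top']
for t in['feed_wheel','nail_box','test_block_1','tape_measure']:
    print(t,[(np.round(d['xy']),round(d['score'],2),at_z(p,d['xy'],0)) for d in arm.place_of(t,p)][:2])
print('toggle',at_z(p,(364,250),80),'lever',at_z(p,(80,300),60),at_z(p,(70,272),60),at_z(p,(195,100),200))
a=cv2.resize(p['pixels'][225:335,60:380,::-1],None,fx=2.5,fy=2.5,interpolation=3);b=cv2.resize(P['side']['pixels'][220:360,230:390,::-1],None,fx=2.2,fy=2.2,interpolation=3)
o=np.zeros((a.shape[0]+b.shape[0],800,3),np.uint8);o[:a.shape[0],:a.shape[1]]=a;o[a.shape[0]:,:b.shape[1]]=b;cv2.imwrite('pics/crop.png',o)
E
```

```text
top [((173.35641479492188, 258.2059020996094), (36.2393684387207, 37.281211853027344), 29.48470687866211), ((225.71209716796875, 263.75347900390625), (37.014102935791016, 37.30616760253906), 56.13397216796875), ((281.1231994628906, 271.42010498046875), (37.05439376831055, 37.73041915893555), 38.37408447265625)]
side [((283.1275329589844, 301.7828063964844), (26.147146224975586, 41.33201599121094), 88.09933471679688), ((305.59173583984375, 275.51007080078125), (21.599939346313477, 37.93552017211914), 89.38211059570312), ((326.4645080566406, 253.16534423828125), (18.425642013549805, 33.957916259765625), 90.97357940673828)]
0 (array([541.7, 215.9,  35.7]), [np.float64(0.9921930288718783), np.float64(0.9921930288715367)]) [540.4 214.1] [540.2 222.5]
1 (array([534.8, 119. ,  35.8]), [np.float64(1.059448031606839), np.float64(1.0594480316067432)]) [533.5 117.8] [533.5 126.3]
2 (array([524.1,  17.2,  36. ]), [np.float64(1.2011926664164916), np.float64(1.2011926664164423)]) [522.7  16.7] [523.1  25.4]
feed_wheel [(array([198., 313.]), 0.57, array([440.7, 172.1,   0. ]))]
nail_box [(array([265., 317.]), 0.55, array([438.1,  46. ,   0. ]))]
test_block_1 [(array([220., 215.]), 0.78, array([627.8, 138.9,   0. ])), (array([230., 268.]), 0.42, array([527.6, 114.3,   0. ]))]
tape_measure [(array([279., 204.]), 0.76, array([653. ,  27.4,   0. ])), (array([284., 271.]), 0.56, array([525.4,  12.6,   0. ]))]
toggle [ 563.3 -129.2   80. ] lever [458.3 377.2  60. ] [507.9 399.1  60. ] [784.1 157.7 200. ]
```

View pics/crop.png

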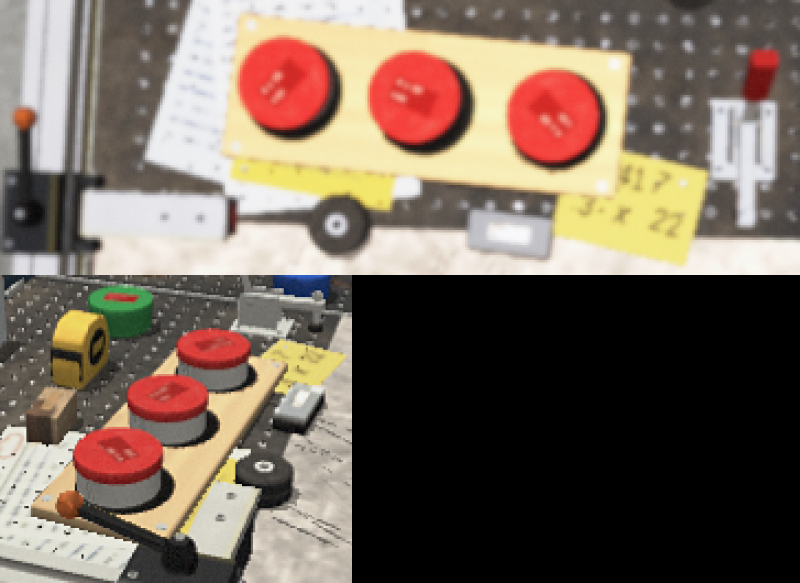

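The crop confirms three red-lidded white tins standing on the black pads, at about (290,85), (415,98) and (555,115). The feed wheel (340,222) and nail box (510,232) are in front, clear of the finger lanes if the jaws close along the board's x. The lids triangulate to about z 36 at mid-rim, with 97–102 mm spacing, which agrees with the text.

```bash
cat > go.py <<'E'
import sys
from h import *
s=arm.read_state(); M=R.from_rotvec(s['orientation']).as_matrix(); p=np.array(s['tool_pos'])
def show(x,y,z,yaw=-5.05):
    c,t=np.cos(np.radians(yaw)),np.sin(np.radians(yaw))
    D=np.array([[-t,c,0],[c,t,0],[0,0,-1]]).T  # columns: tool x (board y), tool y (board x), tool z down
    print('shift',np.round(M.T@(np.array([x,y,z])-p)/100,3),'turn',np.round(R.from_matrix(M.T@D).as_rotvec()/2/np.pi,4))
print('t',round(s['t'],2),'p',p.round(1),'yaw_y',np.degrees(np.arctan2(M[1,1],M[0,1])).round(2),'F',np.round(s['contact_force'],2),'tq',np.round(s['ft_torque'],2),'w',round(s['gripper_width'],1),'gf',s['gripper_force'],'q',np.round(s['qpos'],2))
if len(sys.argv)>3: show(*map(float,sys.argv[1:]))
E
python3 go.py 541 215 130; python3 go.py 350 -500 245
```

```text
t 1.0 p [ 192.3 -594.7  245.3] yaw_y -72.08 F [0.18 0.88 0.33] tq [ 0.01 -0.02 -0.03] w 85.1 gf 0.0 q [ 1.19  0.52 -0.04  1.6   0.02  1.02 -0.11]
shift [ 5.809 -6.631  1.153] turn [ 0.     -0.     -0.1862]
t 1.0 p [ 192.3 -594.7  245.3] yaw_y -72.08 F [0.18 0.88 0.33] tq [ 0.01 -0.02 -0.03] w 85.1 gf 0.0 q [ 1.19  0.52 -0.04  1.6   0.02  1.02 -0.11]
shift [ 1.792 -0.415  0.003] turn [ 0.     -0.     -0.1862]
```

>>> {"name": "carry_out", "arguments": {
  "increments": [1,-1,0,0,0,-0.186,-1,1,-1,0,0,0,-0.186,-1,1,-1,0,0,0,-0.186,-1,1,-1,0,0,0,-0.186,-1,1,-1,0,0,0,-0.186,-1,1,-1,0,0,0,-0.186,-1,1,-1,0,0,0,-0.186,-1,1,-1,0,0,0,-0.186,-1],
  "grip_force": 60
}}

```text
t: 2.0
tool_pos: [256.6, -468.8, 245.3]
orientation: [2.319, 2.119, 0.0]
contact_force: [-0.3, 0.5, -0.4]
gripper_width: 85.1
gripper_force: 0.0
```

```bash
python3 go.py 541 215 130
```

```text
t 2.0 p [ 256.6 -468.8  245.3] yaw_y -5.16 F [-0.32  0.48 -0.41] tq [-0.03  0.02 -0.02] w 85.1 gf 0.0 q [ 1.21  0.39 -0.33  1.83  0.16  0.95  0.72]
shift [7.066 2.218 1.153] turn [ 0.      0.     -0.0003]
```

>>> {"name": "carry_out", "arguments": {
  "increments": [1,0.7,0,0,0,0,-1,1,0.7,0,0,0,0,-1,1,0.7,0,0,0,0,-1]
}}

```text
t: 2.38
tool_pos: [338.3, -372.2, 245.7]
orientation: [2.313, 2.125, 0.002]
contact_force: [0.3, -0.7, 0.5]
gripper_width: 85.4
gripper_force: 0.0
```

>>> {"name": "carry_out", "arguments": {
  "increments": [1,0.7,0,0,0,0,-1,1,0.7,0,0,0,0,-1,1,0.7,0,0,0,0,-1]
}}

```text
t: 2.75
tool_pos: [416.5, -278.9, 245.5]
orientation: [2.313, 2.125, 0.002]
contact_force: [0.1, -0.6, 0.5]
gripper_width: 85.3
gripper_force: 0.0
```

>>> {"name": "carry_out", "arguments": {
  "increments": [1,0.7,0,0,0,0,-1,1,0.7,0,0,0,0,-1,1,0.7,0,0,0,0,-1]
}}

```text
t: 3.12
tool_pos: [494.7, -185.5, 245.3]
orientation: [-2.314, -2.125, -0.003]
contact_force: [-0.5, 0.3, -0.6]
gripper_width: 85.5
gripper_force: 0.0
```

>>> {"name": "carry_out", "arguments": {
  "increments": [1,0.1,0,0,0,0,-1,1,0.1,0,0,0,0,-1,1,0.1,0,0,0,0,-1]
}}

```text
t: 3.5
tool_pos: [511.7, -88.6, 245.4]
orientation: [-2.316, -2.122, -0.001]
contact_force: [-1.0, -1.0, 0.9]
gripper_width: 85.4
gripper_force: 0.0
```

>>> {"name": "carry_out", "arguments": {
  "increments": [1,0,0,0,0,0,-1,1,0,0,0,0,0,-1,1,0,0,0,0,0,-1]
}}

```text
t: 3.88
tool_pos: [520.5, 10.3, 245.3]
orientation: [-2.317, -2.121, -0.0]
contact_force: [0.4, -0.1, -0.0]
gripper_width: 85.2
gripper_force: 0.0
```

>>> {"name": "carry_out", "arguments": {
  "increments": [1,0,0.5,0,0,0,-1,1,0,0.5,0,0,0,-1,1,0,0.5,0,0,0,-1]
}}

```text
t: 4.25
tool_pos: [528.9, 109.8, 193.7]
orientation: [-2.316, -2.121, 0.003]
contact_force: [0.5, -1.3, -0.7]
gripper_width: 85.3
gripper_force: 0.0
```

>>> {"name": "carry_out", "arguments": {
  "increments": [1,0,0.6,0,0,0,-1,1,0,0.6,0,0,0,-1,1,0,0.6,0,0,0,-1,1,0,0.6,0,0,0,-1]
}}

```text
t: 4.75
tool_pos: [539.1, 206.2, 135.3]
orientation: [2.32, 2.116, -0.001]
contact_force: [0.3, -1.2, 1.0]
gripper_width: 85.7
gripper_force: 0.0
```

```bash
python3 go.py 541 215 130;python3 go.py 541 215 30; python3 - <<'E'
from h import *
cv2.imwrite('pics/s2.png',arm.camera('side')['pixels'][150:400,150:500,::-1])
E
```

```text
t 4.75 p [539.1 206.2 135.3] yaw_y -5.27 F [ 0.33 -1.19  0.99] tq [-0.02 -0.04  0.02] w 85.7 gf 0.0 q [-0.14  0.62 -0.47  1.8   0.38  0.81 -0.89]
shift [0.089 0.011 0.053] turn [ 0.      0.0002 -0.0006]
t 4.75 p [539.1 206.2 135.3] yaw_y -5.27 F [ 0.33 -1.19  0.99] tq [-0.02 -0.04  0.02] w 85.7 gf 0.0 q [-0.14  0.62 -0.47  1.8   0.38  0.81 -0.89]
shift [0.091 0.011 1.053] turn [ 0.      0.0002 -0.0006]
```

View pics/s2.png

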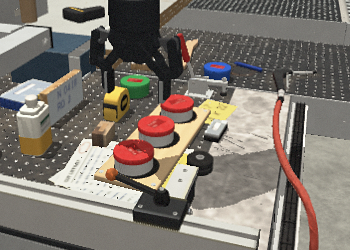

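The gripper hangs open over the tins, clear of the lever clamp and bystanders. Next I lower over the left tin and close.

>>> {"name": "carry_out", "arguments": {
  "increments": [0.09,0.01,0.2,0,0,0,-1,0.09,0.01,0.45,0,0,0,-1,0.09,0.01,0.7,0,0,0,-1,0.09,0.01,0.9,0,0,0,-1,0.09,0.01,0.98,0,0,0,-1,0.09,0.01,0.98,0,0,0,-1]
}}

```text
t: 5.55
tool_pos: [540.1, 217.6, 37.1]
orientation: [-2.319, -2.12, 0.001]
contact_force: [-0.1, -0.0, 0.4]
gripper_width: 85.5
gripper_force: 0.0
```

```bash
python3 go.py 541 215 30; python3 - <<'E'
from h import *
cv2.imwrite('pics/s3.png',cv2.resize(arm.camera('side')['pixels'][200:360,200:380,::-1],None,fx=3,fy=3))
E
```

```text
t 5.55 p [540.1 217.6  37.1] yaw_y -5.13 F [-0.1  -0.02  0.44] tq [0.02 0.03 0.  ] w 85.5 gf 0.0 q [-0.21  0.77 -0.4   1.83  0.47  0.63 -0.98]
shift [-0.025  0.012  0.071] turn [-0.0001  0.     -0.0002]
```

View pics/s3.png

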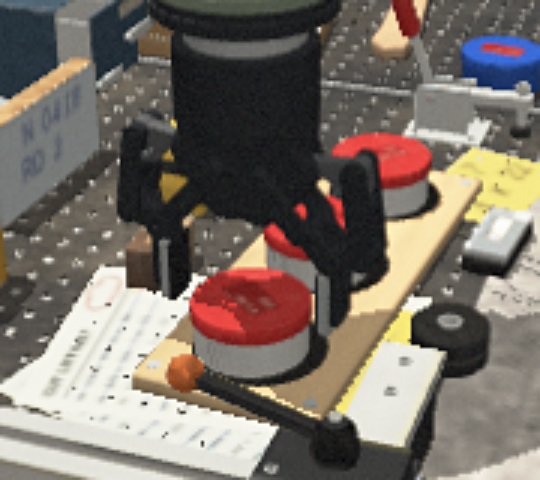

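The fingers (165,270) and (325,300) straddle the left tin and clear the neighbours.

>>> {"name": "carry_out", "arguments": {
  "increments": [-0.02,0.01,0.07,0,0,0,-1,-0.02,0.01,0.07,0,0,0,-1,-0.02,0.01,0.07,0,0,0,1,-0.02,0.01,0.07,0,0,0,1,-0.02,0.01,0.07,0,0,0,1,-0.02,0.01,0.07,0,0,0,1,-0.02,0.01,0.07,0,0,0,1,-0.02,0.01,0.07,0,0,0,1,-0.02,0.01,0.07,0,0,0,1,-0.02,0.01,0.07,0,0,0,1],
  "grip_force": 60
}}

```text
t: 6.85
tool_pos: [541.0, 215.7, 31.0]
orientation: [2.318, 2.12, 0.0]
contact_force: [-3.5, -1.0, 10.7]
gripper_width: 64.8
gripper_force: 64.0
```

```bash
python3 go.py
```

```text
t 6.85 p [541.  215.7  31. ] yaw_y -5.12 F [-3.49 -1.03 10.67] tq [-0.36  0.74 -0.09] w 64.8 gf 63.97167440821704 q [-0.21  0.78 -0.39  1.83  0.48  0.62 -0.98]
```

>>> {"name": "carry_out", "arguments": {
  "increments": [0,0,-0.1,0,0,0,1,0,0,-0.25,0,0,0,1,0,0,-0.4,0,0,0,1,0,0,-0.5,0,0,0,1,0,0,-0.5,0,0,0,1,0,0,-0.5,0,0,0,1,0,0,-0.5,0,0,0,1,0,0,-0.5,0,0,0,1,0,0,-0.5,0,0,0,1,0,0,-0.5,0,0,0,1]
}}

```text
t: 8.1
tool_pos: [540.9, 215.6, 80.2]
orientation: [-2.318, -2.12, 0.0]
contact_force: [0.5, -0.4, -3.4]
gripper_width: 65.1
gripper_force: 67.6
```

```bash
python3 go.py; cat > w.py <<'E'
from h import *
f=[]
for i in range(6): arm.camera('top'); f.append(arm.read_state()['contact_force'][2])
p=arm.camera('side'); cv2.imwrite('pics/w.png',cv2.resize(p['pixels'][200:360,200:380,::-1],None,fx=3,fy=3))
print(np.round(f,2),np.mean(f))
E
python3 w.py
```

```text
t 8.1 p [540.9 215.6  80.2] yaw_y -5.12 F [ 0.5  -0.42 -3.39] tq [-0.    0.    0.03] w 65.1 gf 67.55757922361113 q [-0.18  0.71 -0.43  1.82  0.43  0.71 -0.94]
[-2.43 -3.33 -3.73 -2.92 -3.16 -3.12] -3.1159599612577367
```

View pics/w.png

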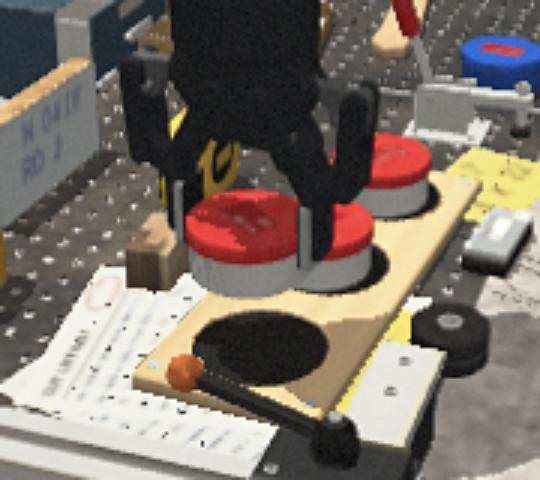

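The left tin is held level above its empty pad (260,347) and weighs about 3.1 N. Next I set it back and open.

>>> {"name": "carry_out", "arguments": {
  "increments": [0,0,0.2,0,0,0,1,0,0,0.35,0,0,0,1,0,0,0.44,0,0,0,1,0,0,0.48,0,0,0,1,0,0,0.5,0,0,0,1,0,0,0.5,0,0,0,1,0,0,0.5,0,0,0,-1,0,0,0.5,0,0,0,-1,0,0,0.5,0,0,0,-1,0,0,0.5,0,0,0,-1,0,0,0.5,0,0,0,-1,0,0,0.5,0,0,0,-1]
}}

```text
t: 9.95
tool_pos: [540.9, 215.6, 30.3]
orientation: [-2.318, -2.12, -0.0]
contact_force: [0.2, -0.1, -0.3]
gripper_width: 85.8
gripper_force: 0.0
```

>>> {"name": "carry_out", "arguments": {
  "increments": [0,0,-0.2,0,0,0,-1,0,0,-0.6,0,0,0,-1,0,0,-1,0,0,0,-1,0,0,-1,0,0,0,-1]
}}

```text
t: 10.45
tool_pos: [542.3, 216.3, 134.4]
orientation: [2.317, 2.118, 0.008]
contact_force: [-0.1, -0.0, -0.4]
gripper_width: 85.4
gripper_force: 0.0
```

```bash
python3 go.py 533.5 118 37; python3 w.py
```

```text
t 10.45 p [542.3 216.3 134.4] yaw_y -5.14 F [-0.11 -0.04 -0.41] tq [-0.02 -0.    0.01] w 85.4 gf 0.0 q [-0.15  0.63 -0.48  1.79  0.38  0.81 -0.9 ]
shift [-0.989 -0.005  0.971] turn [ 0.0008 -0.0004 -0.0002]
[ 0.12 -0.42 -0.12  0.27 -0.31  0.76] 0.04954389631929194
```

View pics/w.png

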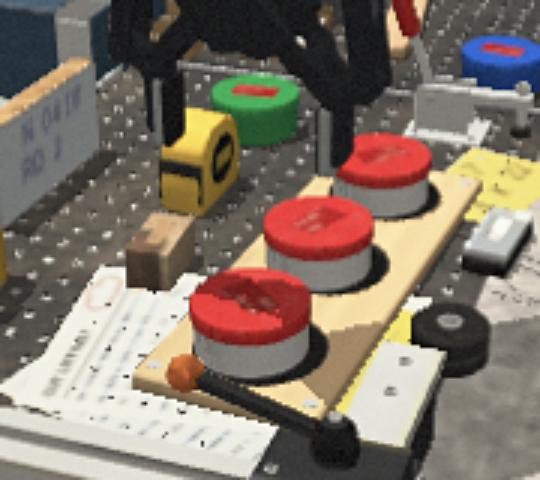

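The left tin stands upright again on its pad (250,325). Next is the middle tin.

>>> {"name": "carry_out", "arguments": {
  "increments": [-0.5,0,0,0,0,0,-1,-0.98,0.01,0,0,0,0,-1,-0.98,0.01,0.1,0,0,0,-1,-0.98,0.01,0.4,0,0,0,-1,-0.98,0.01,0.7,0,0,0,-1,-0.98,0.01,0.9,0,0,0,-1,-0.98,0.01,1,0,0,0,-1,-0.98,0.01,1,0,0,0,-1,-0.98,0.01,1,0,0,0,-1]
}}

```text
t: 11.92
tool_pos: [533.5, 118.2, 30.9]
orientation: [2.318, 2.12, 0.001]
contact_force: [0.6, 0.6, -0.6]
gripper_width: 85.1
gripper_force: 0.0
```

```bash
python3 go.py 533.5 118 31
```

```text
t 11.93 p [533.5 118.2  30.9] yaw_y -5.11 F [ 0.64  0.58 -0.62] tq [-0.04 -0.02 -0.02] w 85.1 gf 0.0 q [-0.05  0.74 -0.38  1.93  0.5   0.56 -0.86]
shift [-0.002  0.    -0.001] turn [ 0.0001 -0.0001 -0.0002]
```

>>> {"name": "carry_out", "arguments": {
  "increments": [0,0,0,0,0,0,1,0,0,0,0,0,0,1,0,0,0,0,0,0,1,0,0,0,0,0,0,1,0,0,0,0,0,0,1,0,0,0,0,0,0,1,0,0,0,0,0,0,1,0,0,0,0,0,0,1,0,0,-0.1,0,0,0,1,0,0,-0.25,0,0,0,1,0,0,-0.4,0,0,0,1,0,0,-0.5,0,0,0,1,0,0,-0.5,0,0,0,1,0,0,-0.5,0,0,0,1,0,0,-0.5,0,0,0,1,0,0,-0.5,0,0,0,1,0,0,-0.5,0,0,0,1,0,0,-0.5,0,0,0,1]
}}

```text
t: 14.18
tool_pos: [533.1, 117.9, 80.2]
orientation: [-2.318, -2.12, 0.0]
contact_force: [-0.7, -0.3, -1.5]
gripper_width: 64.8
gripper_force: 66.5
```

```bash
python3 go.py; python3 w.py
```

```text
t 14.18 p [533.1 117.9  80.2] yaw_y -5.12 F [-0.66 -0.3  -1.5 ] tq [-0.02 -0.08  0.04] w 64.8 gf 66.53835129342042 q [-0.01  0.67 -0.44  1.91  0.44  0.66 -0.81]
[-2.56 -1.64 -1.4  -1.56 -1.45 -1.76] -1.7298095947835133
```

View pics/w.png

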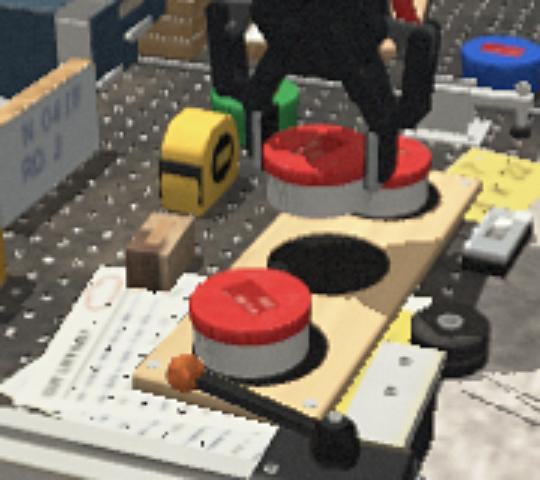

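The middle tin is held level over its pad (330,262) and weighs about 1.7 N. I set it back and go to the right one.

>>> {"name": "carry_out", "arguments": {
  "increments": [0,0,0.2,0,0,0,1,0,0,0.35,0,0,0,1,0,0,0.44,0,0,0,1,0,0,0.48,0,0,0,1,0,0,0.5,0,0,0,1,0,0,0.5,0,0,0,1,0,0,0.5,0,0,0,-1,0,0,0.5,0,0,0,-1,0,0,0.5,0,0,0,-1,0,0,0.5,0,0,0,-1,0,0,0.5,0,0,0,-1,0,0,0.5,0,0,0,-1]
}}

```text
t: 16.02
tool_pos: [533.1, 117.9, 30.3]
orientation: [-2.318, -2.12, 0.0]
contact_force: [0.7, -0.2, -0.6]
gripper_width: 85.2
gripper_force: 0.0
```

>>> {"name": "carry_out", "arguments": {
  "increments": [0,0,-0.2,0,0,0,-1,0,0,-0.6,0,0,0,-1,0,0,-1,0,0,0,-1,0,0,-1,0,0,0,-1]
}}

```text
t: 16.52
tool_pos: [534.5, 118.2, 132.8]
orientation: [2.317, 2.118, 0.006]
contact_force: [0.2, -0.2, 0.2]
gripper_width: 85.6
gripper_force: 0.0
```

>>> {"name": "carry_out", "arguments": {
  "increments": [-0.5,0,0,0,0,0,-1,-1,-0.01,0,0,0,0,-1,-1,-0.01,0.1,0,0,0,-1,-1,-0.01,0.4,0,0,0,-1,-1,-0.01,0.6,0,0,0,-1,-1,-0.01,0.6,0,0,0,-1,-1,-0.01,0.6,0,0,0,-1]
}}

```text
t: 17.4
tool_pos: [523.4, 19.0, 70.6]
orientation: [-2.318, -2.121, -0.0]
contact_force: [0.3, -0.4, 0.4]
gripper_width: 85.4
gripper_force: 0.0
```

```bash
python3 go.py 523.5 17 31; python3 w.py
```

```text
t 17.4 p [523.4  19.   70.6] yaw_y -5.08 F [ 0.28 -0.36  0.38] tq [-0.02 -0.01 -0.02] w 85.4 gf 0.0 q [ 0.16  0.66 -0.43  1.98  0.46  0.6  -0.66]
shift [-0.02   0.003  0.396] turn [ 0.     -0.     -0.0001]
[-0.17  0.34  0.38 -0.41  0.18 -0.08] 0.04241945317073875
```

View pics/w.png

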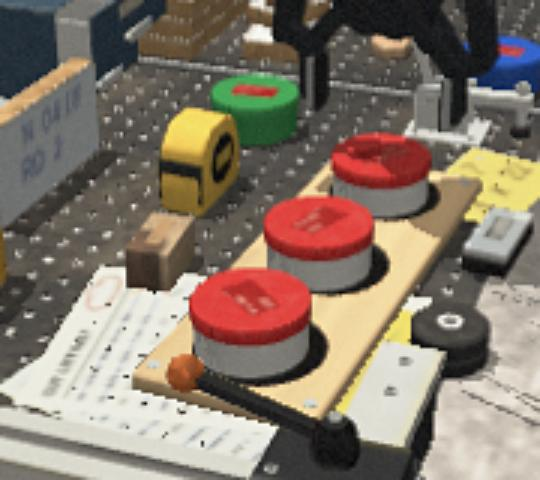

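The left and middle tins stand on their pads (250,325) and (320,245). The gripper is over the right one. I lower, close at 80 N and lift it.

>>> {"name": "carry_out", "arguments": {
  "increments": [-0.02,0,0.2,0,0,0,-1,-0.02,0,0.35,0,0,0,-1,-0.02,0,0.4,0,0,0,-1,-0.02,0,0.4,0,0,0,-1,-0.02,0,0.4,0,0,0,1,-0.02,0,0.4,0,0,0,1,-0.02,0,0.4,0,0,0,1,-0.02,0,0.4,0,0,0,1,-0.02,0,0.4,0,0,0,1,-0.02,0,0.4,0,0,0,1,-0.02,0,0.4,0,0,0,1,-0.02,0,0.4,0,0,0,1,-0.02,0,0.4,0,0,0,1],
  "grip_force": 80
}}

```text
t: 19.38
tool_pos: [523.2, 16.5, 31.4]
orientation: [2.318, 2.119, 0.001]
contact_force: [-6.4, 0.6, 17.3]
gripper_width: 64.6
gripper_force: 83.6
```

>>> {"name": "carry_out", "arguments": {
  "increments": [0,0,-0.1,0,0,0,1,0,0,-0.25,0,0,0,1,0,0,-0.4,0,0,0,1,0,0,-0.5,0,0,0,1,0,0,-0.5,0,0,0,1,0,0,-0.5,0,0,0,1,0,0,-0.5,0,0,0,1,0,0,-0.5,0,0,0,1,0,0,-0.5,0,0,0,1,0,0,-0.5,0,0,0,1]
}}

```text
t: 20.62
tool_pos: [523.0, 16.4, 80.2]
orientation: [-2.318, -2.12, 0.0]
contact_force: [-0.3, 0.3, -5.5]
gripper_width: 64.4
gripper_force: 90.2
```

```bash
python3 go.py; python3 w.py
```

```text
t 20.62 p [523.   16.4  80.2] yaw_y -5.12 F [-0.26  0.26 -5.49] tq [-0.05  0.03 -0.  ] w 64.4 gf 90.18574551068014 q [ 0.18  0.64 -0.44  1.97  0.45  0.62 -0.64]
[-5.29 -5.37 -4.69 -5.19 -4.98 -5.74] -5.210325008110544
```

The right tin weighs about 5.2 N against 3.1 and 1.7, so it is the heaviest. I raise it.

>>> {"name": "carry_out", "arguments": {
  "increments": [0,0,-0.2,0,0,0,1,0,0,-0.5,0,0,0,1,0,0,-0.8,0,0,0,1,0,0,-1,0,0,0,1,0,0,-1,0,0,0,1]
}}

```text
t: 21.6
tool_pos: [523.6, 16.4, 181.3]
orientation: [2.318, 2.119, 0.003]
contact_force: [0.9, 0.1, -5.7]
gripper_width: 64.6
gripper_force: 91.1
```

>>> {"name": "carry_out", "arguments": {
  "increments": [0,0,-0.15,0,0,0,1,0,0,-0.25,0,0,0,1,0,0,-0.25,0,0,0,1,0,0,-0.25,0,0,0,1,0,0,-0.25,0,0,0,1,0,0,-0.25,0,0,0,1,0,0,-0.25,0,0,0,1,0,0,-0.25,0,0,0,1]
}}

```text
t: 22.6
tool_pos: [523.0, 16.4, 205.3]
orientation: [-2.318, -2.12, 0.0]
contact_force: [0.6, 0.4, -5.4]
gripper_width: 64.8
gripper_force: 91.1
```

```bash
python3 go.py; python3 - <<'E'
from h import *
cv2.imwrite('pics/end.png',cv2.resize(arm.camera('side')['pixels'][130:360,200:420,::-1],None,fx=2.5,fy=2.5))
E
```

```text
t 22.6 p [523.   16.4 205.3] yaw_y -5.12 F [ 0.61  0.35 -5.43] tq [-0.01 -0.02  0.03] w 64.8 gf 91.06927046523197 q [ 0.27  0.46 -0.54  1.89  0.3   0.88 -0.52]
```

View pics/end.png

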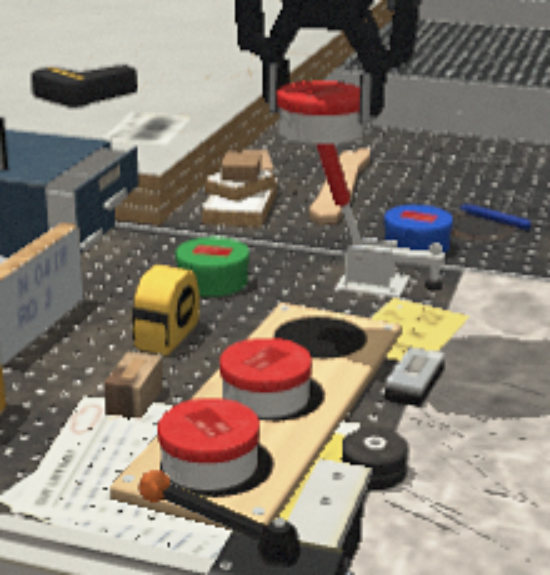

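The right tin is held level and high at (320,112). The other two stand on their pads at (208,445) and (265,378), and the bystanders haven't moved.

```bash
python3 -c "
from workcell import arm
print(arm.job_done())"
```

```text
the job is handed in; nothing more can be done
None
```

I hefted all three tins in order (about 3.1, 1.7 and 5.2 N, left to right) and handed the job in at about 23 s holding the right tin, the heaviest, still and upright about 18 cm above the table; the other two stand on their pads, and no verdict came back.

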